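Seat the white fuse in the welder's spring-contact fuse base

ROBOT

A 7-joint arm with a two-finger parallel gripper is mounted at the origin on the work surface. World frame = base frame: x ahead of the robot, y to its left, z up, the work surface at z = 0. Lengths are in m, angles in rad, forces in N, time in s.
With the tool pointing down it reaches from about 0.4 to 0.875 m from the base axis. Payload 6.5 kg.
Tool frame: the origin (TCP) lies midway between the tips of the shut fingers; the grasp point (between the pads) lies 19 mm behind it; x points along the fingers, y is the direction in which the jaws open and shut, and the axes are right-handed (so a half turn about x gives the same grasp; the last joint's range is limited). The gripper opens to 85 mm and grips with 20 to 120 N. Pads are 22 mm wide; open, the fingers measure 114 mm over their backs; the gripper's body (76 mm by 85 mm) begins 54 mm behind the grasp point. The pads swing forward as they close: fully open they stand 13 mm farther back than shut.
Start: joints at [-1.24, 0.536, -0.004, 1.538, 0.003, 1.067, -0.071], TCP at [0.251, 0.599, 0.231] pointing down, gripper open.
Joint ranges: [-2.7, 2.7], [-0.37, 2.16], [-1.27, 1.26], [0.24, 2.4], [-1.31, 4.45], [0.19, 1.91], [-2.76, 2.76]. Speed limits (rad/s): [2.39, 2.39, 3.14, 3.14, 3.14, 3.14, 3.14].

INTERFACE

Orientations are given as a rotation vector (axis times angle).
In Python, from plant import manip, get_image, sign_off gives the robot as it stands.
- The arm moves only by the tool drive_tool, never from a script. Its argument "series" is a list of rows, each a list of 7 numbers: the shift along the tool's x, y, z in units of 4 cm (1.0 is 4 cm), then the turn, a rotation vector about the tool's x, y, z in units of 5 degrees (1.0 is 5 degrees), then the opening, from 0 (shut) to 1 (fully open). In form: [[dx, dy, dz, wx, wy, wz, gripper], ...]. A call has 1 to 12 rows; each row shifts and turns the commanded pose from where the row before left it, along the tool's axes as they then stand; what a row does not reach is not made up. A row lasts 1/10 s, in which the tool goes at most 50 mm and 8.59 degrees, less where a joint would pass 70% of its speed; a pose out of reach is approached as far as the arm can. A call with a number of a shift or a turn outside -1 to 1 is refused whole. A call with a gripper value outside its range is refused whole. The fingers move at their own pace and stop on an object; the grip force is fixed at half the most. Time passes only in rows, so rows that do not move let the fingers close. It gives the time, the measured TCP pose, the force and the opening at its end, in the units of the state.
- manip.get_obs(): the state, without advancing time (a new reading comes with each control period).
- get_image(name): name is "scene" or "top" or "wrist"; returns a dict with "pixels" (384x512x3 uint8, blue, green, red), "fov_y" (degrees; the focal length in pixels is half the picture's height over the tangent of half this angle, whatever the lens; pixels are square), "cx", "cy" (the principal point, pixels), "rvec" (rotation vector, rad) and "tvec" (3), from world to camera coordinates, as OpenCV has them; the wrist camera has in their place "tool_from_camera" (4x4, takes a point from camera to tool coordinates, whose origin is the TCP and whose axes are the tool frame's). Camera axes: x right, y down, z forward; pixel columns grow to the right and rows downward; lengths in m; the calibration is good to about 2 mm. A picture is of the moment at which its call begins: read the wrist's pose just before it. There is no depth.
- sign_off(): hands the job in, once; it reports no verdict.
The state is a dict: "time": time; "q": joint angles; "dq": joint speeds; "joint_efforts": joint torques, N m; "tcp_pos": TCP position; "ee_rot": TCP orientation; "force": force on the tool from outside, world axes, zero at the start; "torque": the same for the moment, N m; "opening": opening from 0.0 (shut) to 1.0 (fully open).
Only numpy, scipy, OpenCV 4.12 (cv2) and the standard library are available. Lean on these libraries where they do the work, as an engineer would, in place of code of your own. Each camera call takes 0.05 s, during which the arm holds its last target. There are 200 camera calls.

TASK

The ultrasonic welder needs its fuse: take the white ceramic fuse (not the brown or the blue one) and load it into the fuse base. Hold it tilted, push its low end under the lip of the brass spring contact so that the spring gives way, then tip the other end down behind the fixed copper contact until the fuse lies level and fully home on the rail, and let go.

Things in the scene. Friction and masses are not known exactly. Their poses are not given: they have to be found in the camera images.
- fuse_center (a point): Centre of the loose white ceramic fuse, half-way up. Square white body 72 x 36 x 36 mm plus a round copper cap (26 mm diameter, 14 long) at each end: 100 mm over all, 0.2 kg. Starts flat on the bench, centre 18 mm up. x along its length, z up; ends alike, either way round is right. Fuses of the same size, brown-red and blue, lie near it: not wanted.
- seat (a point): Where the fuse's centre lies when home, 48 mm above the bench, in the fixed fuse base (aluminium plate 230 x 100 x 12 mm). x points along the bay from fixed copper to brass spring contact, z up. Fuse rests on a black rail 28 mm wide, 18 mm tall, top 18 mm below here; fingers can straddle it. Low end cheeks (|x| over 38 mm) at y = +-22 mm, top 4 mm below here. Black spring housing at x 89-113, top 24 mm above.
- fixed_top (a point): Middle of the top edge, on the inner face, of the fixed copper contact: an upright plate 50 mm wide, 12 mm thick. It lies at x = -50 mm, z = +2 mm of the seat. With the fuse tilted 20 degrees (spring end low, body's low corner near the rail) and the spring pushed in 12 to 20 mm, the fuse's high end is above and inside this plate and can be tipped down behind it.
- shoe (a joint): Travel (m) of the brass spring contact, a plate 34 mm wide: 0 at rest with its face at x = +42 mm of the seat, grows along +x to 0.024; about 0.008 with the fuse home. Its top lip reaches 6 mm from the face towards the fixed contact, underside 22 mm above the seat, and stops a level fuse being lowered in. Spring 1.6 N at rest plus 0.4 N per mm; it slides a released fuse back to the fixed contact.
Mind the look-alikes: they are no part of the job. Several things look just like the part that bears fuse_center: the one meant starts farthest to the robot's right.

How it is judged:
By the outcome, as a careful person would: the job done as asked, in the order asked, and still so for the second after the job is handed in, with the robot touching nothing.
It also fails if it takes over 42 s, if anything falls off the work surface, if the arm or the gripper's body presses on something with over 40 N, if the wrist force passes 120 N, or if a joint passes its speed limit or range.

## Working session

There is one attempt and no reset: what is moved stays moved. The work goes in short steps, Python scripts to look and compute and a tool call to move; the robot and the scene stay as the last step left them, time stands still between calls to the robot, and variables do not carry over. Pictures are saved under pics/ and viewed, about 8 in all and at most 12, crops included, and the job is handed in when it is done.

Besides the shell and the picture viewer there is one more tool, called after "Emit:" as name(argument=value, ...) on one line, values as JSON. drive_tool: Moves the arm, as the interface text tells. Shifts and turns lie within -1 to 1; 1 stands for 4 cm of shift or 5 degrees of turn. Its arguments: {"type":"object","properties":{"series":{"type":"array","items":{"type":"array","items":{"type":"number"}}}},"required":["series"]}

```bash
mkdir -p pics; ls
cat > h.py <<'E'
import numpy as np,cv2
from scipy.spatial.transform import Rotation as R
from plant import manip,get_image,sign_off
def K(im):
    f=im['pixels'].shape[0]/2/np.tan(np.radians(im['fov_y'])/2)
    return f,im['cx'],im['cy']
def cam(im,obs=None):
    if 'rvec' in im:
        Rm=R.from_rotvec(np.ravel(im['rvec'])).as_matrix();t=np.ravel(im['tvec'])
        return Rm.T,-Rm.T@t
    T=np.array(im['tool_from_camera']);Rt=R.from_rotvec(obs['ee_rot']).as_matrix()
    return Rt@T[:3,:3],Rt@T[:3,3]+np.array(obs['tcp_pos'])
def ray(im,uv,z,obs=None):
    f,cx,cy=K(im);A,o=cam(im,obs)
    d=A@np.array([(uv[0]-cx)/f,(uv[1]-cy)/f,1]);return o+d*(z-o[2])/d[2]
def proj(im,p,obs=None):
    f,cx,cy=K(im);A,o=cam(im,obs);c=A.T@(np.array(p)-o);return c[0]/c[2]*f+cx,c[1]/c[2]*f+cy
E
python3 - <<'E'
from h import *
o=manip.get_obs();print({k:np.round(v,3) for k,v in o.items()})
a=get_image('scene');b=get_image('top')
for i,n in((a,'scene'),(b,'top')):
    print(n,K(i),cam(i)); cv2.imwrite(f'pics/{n}0.png',i['pixels'])
E
```

```text
pics
{'time': np.float64(0.0), 'q': array([-1.24 ,  0.537, -0.004,  1.539,  0.003,  1.067, -0.071]), 'dq': array([ 0.001,  0.001,  0.   ,  0.001,  0.   , -0.001,  0.   ]), 'joint_efforts': array([-0.0000e+00, -5.8341e+01,  1.0490e+00, -2.5910e+01,  1.2000e-02,
        1.0000e-02,  0.0000e+00]), 'tcp_pos': array([0.251, 0.599, 0.23 ]), 'ee_rot': array([ 0.31 ,  1.548, -0.313]), 'force': array([-0.502,  0.037,  0.53 ]), 'torque': array([ 0.017, -0.062, -0.036]), 'opening': np.float64(0.998)}
scene (np.float64(372.288727316355), 255.78777129737935, 188.60594988245404) (array([[ 0.82966001,  0.33312348, -0.44798773],
       [ 0.55795811, -0.52156503,  0.64548638],
       [-0.01862807, -0.78549262, -0.6185906 ]]), array([ 0.96299865, -0.60934632,  0.66463645]))
top (np.float64(384.4172643526511), 258.7214545411145, 194.24925914887496) (array([[ 0.01880971, -0.97997046,  0.1982526 ],
       [-0.99979005, -0.01682375,  0.01169714],
       [-0.00812751, -0.198431  , -0.98008116]]), array([0.31941612, 0.01763182, 0.99394088]))
```

View pics/scene0.png

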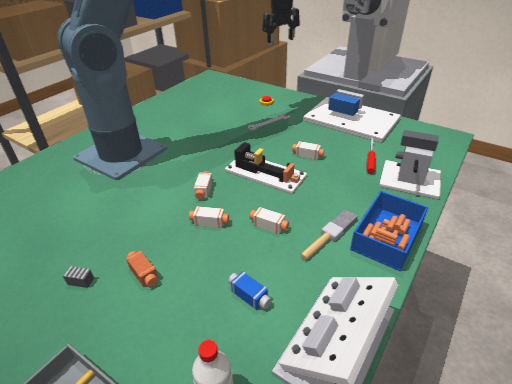

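View pics/top0.png

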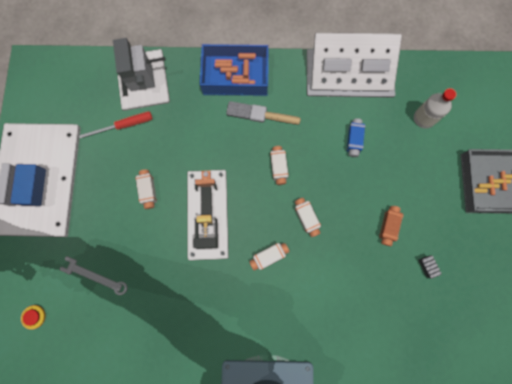

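Top view: white fuses at about (145,188), (279,165), (307,217) and (269,257). The other colours are brown (391,225) and blue (356,137). Image right is the robot's right (−y), so the wanted one is (307,217). The base is at (207,213), with fixed copper at (205,182) and the brass spring at (205,220), so the bay's +x runs towards the robot.

Run:
```python
from h import *
a=get_image('scene');b=get_image('top')
def fit(im,u,v,r=26):
    p=im['pixels'];hsv=cv2.cvtColor(p,cv2.COLOR_BGR2HSV)
    g=((hsv[...,0]>50)&(hsv[...,0]<95)&(hsv[...,1]>90)).astype(np.uint8)
    m=1-g;n,l,s,c=cv2.connectedComponentsWithStats(m)
    k=l[v,u];pts=cv2.findContours((l==k).astype(np.uint8),0,1)[0][0]
    return cv2.minAreaRect(pts),s[k]
for u,v in((307,217),(279,165),(269,257),(145,188),(192,210)):
    r,s=fit(b,u,v);print((u,v),np.round(r[0],1),np.round(r[1],1),round(r[2],1),s[4],ray(b,r[0],.018).round(4))
# wanted: cap centroids
def caps(im,u,v,rad):
    hsv=cv2.cvtColor(im['pixels'],cv2.COLOR_BGR2HSV)
    m=((hsv[...,0]<16)&(hsv[...,1]>110)&(hsv[...,2]>70)).astype(np.uint8)
    y,x=np.mgrid[:384,:512];m[(x-u)**2+(y-v)**2>rad*rad]=0
    n,l,s,c=cv2.connectedComponentsWithStats(m);return [(c[i].round(1),s[i,4]) for i in range(1,n) if s[i,4]>4]
cb=caps(b,307,217,28);P=[ray(b,c,.020) for c,_ in cb];print(cb,np.round(P,4),np.mean(P,0))
ms=np.mean(P,0);print('scene px',proj(a,ms))
ca=caps(a,*proj(a,ms),30);P=[ray(a,c,.020) for c,_ in ca];print(ca,np.round(P,4),np.mean(P,0))
cr=cv2.resize(b['pixels'][160:270,175:330],None,fx=5,fy=5,interpolation=cv2.INTER_CUBIC)
cv2.imwrite('pics/crop1.png',cr)
cr=cv2.resize(a['pixels'][135:200,215:320],None,fx=7,fy=7,interpolation=cv2.INTER_CUBIC)
cv2.imwrite('pics/crop2.png',cr)
```

```text
(307, 217) [255.5 148. ] [296. 511.] 90.0 89665 [0.642  0.0402 0.018 ]
(279, 165) [255.5 148. ] [296. 511.] 90.0 89665 [0.642  0.0402 0.018 ]
(269, 257) [255.5 148. ] [296. 511.] 90.0 89665 [0.642  0.0402 0.018 ]
(145, 188) [255.5 148. ] [296. 511.] 90.0 89665 [0.642  0.0402 0.018 ]
(192, 210) [255.5 148. ] [296. 511.] 90.0 89665 [0.642  0.0402 0.018 ]
[(array([299.4, 200.8]), np.int32(29)), (array([314.4, 232.6]), np.int32(37))] [[ 0.501  -0.0758  0.02  ]
 [ 0.4198 -0.1135  0.02  ]] [ 0.46042821 -0.0946329   0.02      ]
scene px (np.float64(209.93432918701612), np.float64(216.04917499646237))
[(array([199.7, 193.9]), np.int32(68)), (array([190.9, 214.8]), np.int32(34)), (array([224.9, 218.1]), np.int32(58)), (array([218., 221.]), np.int32(5))] [[ 0.3787 -0.0397  0.02  ]
 [ 0.4159 -0.1176  0.02  ]
 [ 0.4976 -0.0799  0.02  ]
 [ 0.4895 -0.0979  0.02  ]] [ 0.44541582 -0.08379677  0.02      ]
```

View pics/crop1.png

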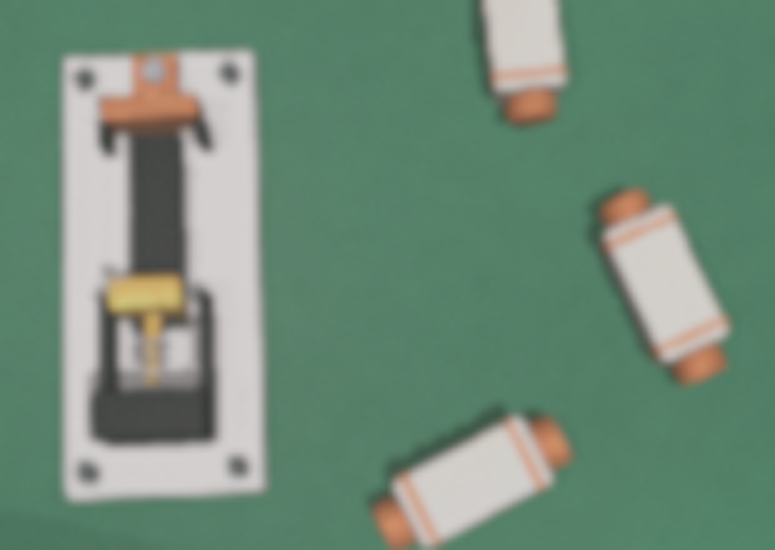

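View pics/crop2.png

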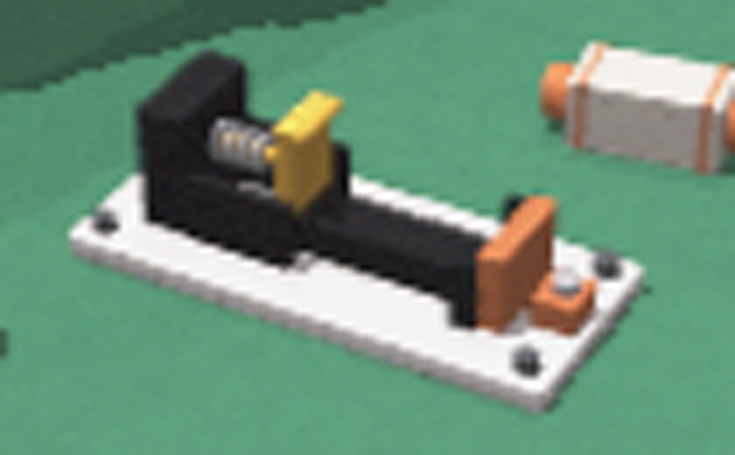

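White fuse pick is confirmed: (307,217) in the top view, farthest right. The base shows the fixed copper on the far side and brass and housing on the robot side.

Run:
```python
from h import *
a=get_image('scene');b=get_image('top')
c=lambda u,v:(175+(u+.5)/5-.5,160+(v+.5)/5-.5)
L=[ray(b,c(*p),.012) for p in((62,55),(66,500),(253,50),(265,490))];print(np.round(L,4),np.mean(L,0).round(4))
d=(L[1]-L[0]+L[3]-L[2]);print('yaw seat x',np.degrees(np.arctan2(d[1],d[0])))
print('copper inner top',[ray(b,c(*p),.05).round(4) for p in((100,122),(198,122),(100,98),(198,98))])
print('brass lip edge',[ray(b,c(*p),.073).round(4) for p in((112,277),(180,274))])
print('housing back',[ray(b,c(*p),.072).round(4) for p in((92,440),(215,440),(95,375),(213,375))])
w=get_image('wrist');o=manip.get_obs();print(K(w),np.round(w['tool_from_camera'],3));print(R.from_rotvec(o['ee_rot']).as_matrix().round(3))
```

```text
[[0.5786 0.2201 0.012 ]
 [0.3468 0.2051 0.012 ]
 [0.583  0.1192 0.012 ]
 [0.3536 0.1048 0.012 ]] [0.4655 0.1623 0.012 ]
yaw seat x -176.359353767618
copper inner top [array([0.534 , 0.1911, 0.05  ]), array([0.5348, 0.1416, 0.05  ]), array([0.5464, 0.1918, 0.05  ]), array([0.5472, 0.1422, 0.05  ])]
brass lip edge [array([0.4519, 0.1771, 0.073 ]), array([0.4539, 0.1442, 0.073 ])]
housing back [array([0.3735, 0.1828, 0.072 ]), array([0.3746, 0.1241, 0.072 ]), array([0.4045, 0.183 , 0.072 ]), array([0.4055, 0.1263, 0.072 ])]
(np.float64(298.91213606498184), 252.4693914098647, 192.44091747968312) [[ 0.001 -0.31   0.951 -0.143]
 [ 1.    -0.    -0.001 -0.   ]
 [ 0.001  0.951  0.31  -0.079]
 [ 0.     0.     0.     1.   ]]
[[-0.     0.386  0.922]
 [-0.     0.922 -0.386]
 [-1.    -0.     0.   ]]
```

Emit:
drive_tool(series=[[0.2,-0.4,0.4,0,0,0,1],[0.2,-0.7,0.8,0,0,0,1],[0.2,-0.7,0.8,0,0,0,1],[0.2,-0.7,0.8,0,0,0,1],[0.2,-0.7,0.8,0,0,0,1],[0.2,-0.7,0.8,0,0,0,1],[0.2,-0.7,0.8,0,0,0,1],[0.2,-0.7,0.8,0,0,0,1],[0.2,-0.7,0.8,0,0,0,1],[0.2,-0.7,0.8,0,0,0,1],[0.2,-0.7,0.8,0,0,0,1],[0.2,-0.6,0.75,0,0,0,1]])

```text
time: 1.55
tcp_pos: [0.4658, 0.1609, 0.1352]
ee_rot: [0.312, 1.548, -0.312]
force: [0.6, 1.4, -0.5]
opening: 0.999
```

Emit:
drive_tool(series=[[0,0,0,-1,0,0,1],[0,0,0,-1,0,0,1],[0,0,0,-1,0,0,1],[0,0,0,-1,0,0,1],[0,0,0,-1,0,0,1],[0,0,0,-0.26,0,0,1],[0,0,0,0,0,0,1]])

```text
time: 2.25
tcp_pos: [0.4652, 0.1629, 0.1353]
ee_rot: [-0.048, 1.57, 0.048]
force: [-0.3, 0.5, -0.4]
opening: 0.997
```

Run:
```python
from h import *
o=manip.get_obs();w=get_image('wrist');print(o['time'],o['tcp_pos'],o['ee_rot'],R.from_rotvec(o['ee_rot']).as_matrix().round(4).tolist())
import pickle;pickle.dump((o,w),open('w1.pkl','wb'))
cv2.imwrite('pics/w1.png',w['pixels'])
for z,p in((.048,(.4875,.163)),): print(proj(w,(*p,z),o))
```

```text
2.25 [0.46521269 0.1628868  0.13534908] [-0.04765036  1.5701023   0.04791346] [[0.0002, -0.0608, 0.9981], [0.0002, 0.9981, 0.0608], [-1.0, 0.0002, 0.0002]]
(np.float64(251.7537704517871), np.float64(222.57841098505114))
```

View pics/w1.png

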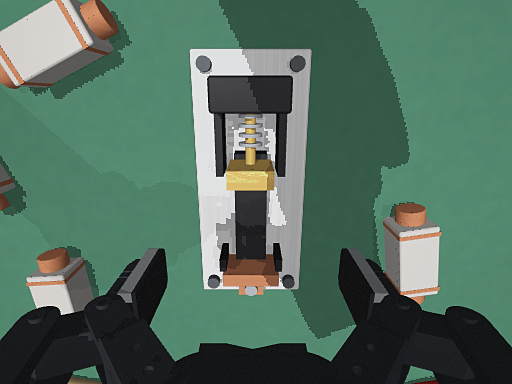

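Run:
```python
from h import *
import pickle;o,w=pickle.load(open('w1.pkl','rb'));p=w['pixels'].astype(int)
for u in (232,268):
  print(u,'brass',[(v,*p[v,u]) for v in range(156,196,2)]);print('copper',[(v,*p[v,u]) for v in range(248,292,2)])
for v in (182,270,280,66,60): 
  r=p[v,190:315];print(v,[(190+i,*r[i]) for i in np.where(np.abs(np.diff(r.sum(1)))>60)[0]])
cr=cv2.resize(w['pixels'][155:295,190:315],None,fx=4,fy=4,interpolation=cv2.INTER_NEAREST);cv2.imwrite('pics/w1c.png',cr)
```

```text
232 brass [(156, np.int64(146), np.int64(144), np.int64(143)), (158, np.int64(154), np.int64(149), np.int64(147)), (160, np.int64(41), np.int64(93), np.int64(118)), (162, np.int64(53), np.int64(99), np.int64(122)), (164, np.int64(53), np.int64(98), np.int64(121)), (166, np.int64(53), np.int64(99), np.int64(122)), (168, np.int64(52), np.int64(97), np.int64(120)), (170, np.int64(50), np.int64(96), np.int64(118)), (172, np.int64(119), np.int64(201), np.int64(232)), (174, np.int64(123), np.int64(203), np.int64(223)), (176, np.int64(137), np.int64(216), np.int64(224)), (178, np.int64(120), np.int64(199), np.int64(221)), (180, np.int64(134), np.int64(213), np.int64(223)), (182, np.int64(130), np.int64(211), np.int64(222)), (184, np.int64(111), np.int64(189), np.int64(221)), (186, np.int64(108), np.int64(190), np.int64(219)), (188, np.int64(107), np.int64(188), np.int64(221)), (190, np.int64(180), np.int64(206), np.int64(220)), (192, np.int64(221), np.int64(218), np.int64(218)), (194, np.int64(220), np.int64(218), np.int64(219))]
copper [(248, np.int64(143), np.int64(141), np.int64(142)), (
[... 5999 characters left out ...]
(67), np.int64(62)), (np.int64(310), np.int64(151), np.int64(146), np.int64(152))]
60 [(np.int64(195), np.int64(211), np.int64(210), np.int64(208)), (np.int64(209), np.int64(114), np.int64(110), np.int64(101)), (np.int64(210), np.int64(147), np.int64(146), np.int64(144)), (np.int64(246), np.int64(234), np.int64(233), np.int64(231)), (np.int64(289), np.int64(179), np.int64(178), np.int64(178)), (np.int64(290), np.int64(120), np.int64(120), np.int64(119)), (np.int64(291), np.int64(50), np.int64(47), np.int64(45)), (np.int64(304), np.int64(66), np.int64(63), np.int64(58)), (np.int64(305), np.int64(125), np.int64(122), np.int64(120)), (np.int64(310), np.int64(156), np.int64(152), np.int64(156))]
```

View pics/w1c.png

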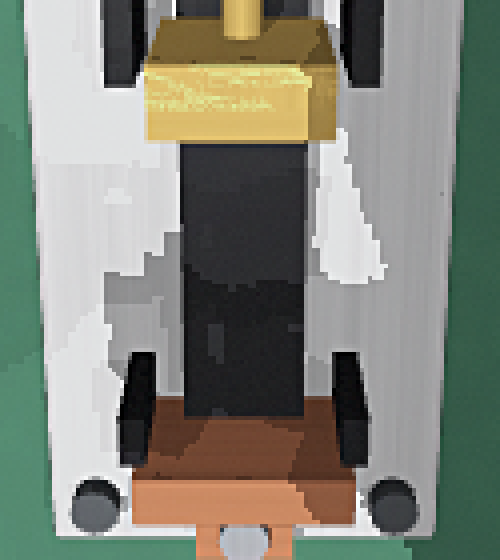

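The brass top face spans v 171–190 with the lip edge at 190. The copper's inner top edge is at v=275, u 223–278.5.

Run:
```python
from h import *
import pickle;o,w=pickle.load(open('w1.pkl','rb'))
r=lambda u,v,z:ray(w,(u,v),z,o).round(4)
print('cop',r(223,275,.05),r(278.7,275,.05),'outer',r(223,286,.05))
for z in (.072,.074): print('lip',r(226,190.3,z),r(274,190.3,z),'back',r(226,171,z))
print('plate sides',r(197,182,.012),r(303.8,182,.012),r(202.5,270,.012),r(298.7,270,.012))
print('house',r(208,78,.072),r(208,112,.072),r(292,112,.072))
p=w['pixels'].astype(int);print([(v,p[v,250].sum()) for v in range(72,120,2)])
s=np.array([.4875,.163,.048])
```

```text
cop [0.5384 0.1406 0.05  ] [0.5354 0.1897 0.05  ] outer [0.5498 0.1409 0.05  ]
lip [0.4527 0.1423 0.072 ] [0.4506 0.177  0.072 ] back [0.4383 0.1418 0.072 ]
lip [0.452  0.1425 0.074 ] [0.4499 0.1768 0.074 ] back [0.4378 0.142  0.074 ]
plate sides [0.4656 0.1107 0.012 ] [0.4596 0.2095 0.012 ] [0.5591 0.1166 0.012 ] [0.5531 0.2149 0.012 ]
house [0.3773 0.1282 0.072 ] [0.3985 0.1285 0.072 ] [0.3951 0.1845 0.072 ]
[(72, np.int64(681)), (74, np.int64(721)), (76, np.int64(1)), (78, np.int64(123)), (80, np.int64(122)), (82, np.int64(128)), (84, np.int64(100)), (86, np.int64(103)), (88, np.int64(106)), (90, np.int64(210)), (92, np.int64(199)), (94, np.int64(197)), (96, np.int64(199)), (98, np.int64(192)), (100, np.int64(196)), (102, np.int64(191)), (104, np.int64(190)), (106, np.int64(190)), (108, np.int64(182)), (110, np.int64(188)), (112, np.int64(85)), (114, np.int64(298)), (116, np.int64(400)), (118, np.int64(475))]
```

Emit:
drive_tool(series=[[0,-0.5,-0.07,0,0,0,1],[0,-1,-0.07,0,0,0,1],[0,-1,-0.07,0,0,0,1],[0,-1,-0.07,0,0,0,1],[0,-1,-0.07,0,0,0,1],[0,-1,-0.07,0,0,0,1],[0,-0.9,-0.07,-0.7,0,0,1],[0,0,0,-1,0,0,1],[0,0,0,-1,0,0,1],[0,0,0,-1,0,0,1],[0,0,0,-0.58,0,0,1],[0,0,0,0,0,0,1]])

```text
time: 3.5
tcp_pos: [0.4615, -0.0938, 0.1353]
ee_rot: [-0.341, 1.544, 0.341]
force: [-0.5, 0.2, -1.5]
opening: 0.999
```

Run:
```python
from h import *
o=manip.get_obs();w=get_image('wrist');print(o['time'],o['tcp_pos'],R.from_rotvec(o['ee_rot']).as_matrix().round(3).tolist())
cv2.imwrite('pics/w2.png',w['pixels'])
hsv=cv2.cvtColor(w['pixels'],cv2.COLOR_BGR2HSV)
m=((hsv[...,0]<30)|(hsv[...,0]>160)|(hsv[...,1]<40)).astype(np.uint8)
m2=((hsv[...,1]<40)&(hsv[...,2]>150)).astype(np.uint8)
m2=cv2.morphologyEx(m2,cv2.MORPH_OPEN,np.ones((5,5)))
for c in cv2.findContours(m2,0,1)[0]:
    if cv2.contourArea(c)>500:
        r=cv2.minAreaRect(c);P=[ray(w,q,.036,o)[:2] for q in cv2.boxPoints(r)];print(np.round(r[0],1),np.round(r[1],1),r[2],np.round(P,4).tolist(),np.mean(P,0).round(4))
```

```text
3.5 [ 0.46150761 -0.09384446  0.13534643] [[0.0, -0.421, 0.907], [0.0, 0.907, 0.421], [-1.0, -0.0, 0.0]]
[437.3 289.7] [30.8 49.3] 35.53767776489258 [[0.4967, 0.09], [0.4487, 0.0889], [0.4546, 0.1216], [0.5039, 0.1244]] [0.476  0.1062]
[250.5 188. ] [60. 41.] 90.0 [[0.4419, -0.124], [0.4277, -0.0934], [0.4757, -0.07], [0.4909, -0.1026]] [ 0.4591 -0.0975]
[414.5 127.1] [44.4 73.7] 86.56636810302734 [[0.357, -0.0364], [0.3301, 0.0137], [0.3576, 0.0365], [0.3858, -0.0157]] [ 0.3576 -0.0005]
```

View pics/w2.png

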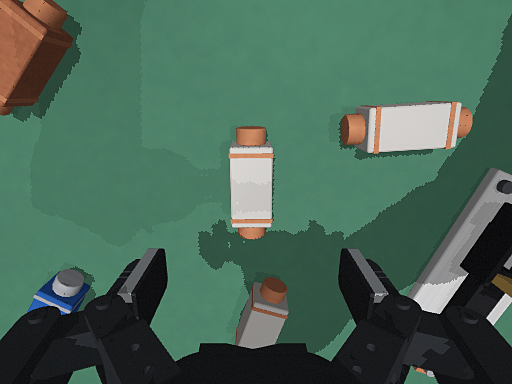

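The fuse lies centred between the fingers and aligned (body centre pixel (251,188)). The blue fuse is lower left, another white upper right.

Emit:
drive_tool(series=[[0.4,-0.05,-0.09,0,0,0,1],[0.8,0,0,0,0,0,1],[0.8,0,0,0,0,0,1],[0.8,0,0,0,0,0,1],[0.48,0,0,0,0,0,1],[0,0,0,0,0,0,0],[0,0,0,0,0,0,0],[0,0,0,0,0,0,0],[0,0,0,0,0,0,0],[0,0,0,0,0,0,0],[0,0,0,0,0,0,0]])

```text
time: 4.65
tcp_pos: [0.4602, -0.0973, 0.0055]
ee_rot: [-0.342, 1.541, 0.341]
force: [-0.3, 0.2, 5.5]
opening: 0.413
```

Emit:
drive_tool(series=[[0,0,0,0,0,0,0],[-0.5,0,0,0,0,0,0],[-1,0,0,0,0,0,0],[-1,0,0,0,0,0,0],[-1,0,0,0,0,0,0],[0,0,0,0,0,0,0]])

```text
time: 5.25
tcp_pos: [0.4627, -0.0978, 0.1494]
ee_rot: [-0.344, 1.534, 0.338]
force: [0.7, -0.5, -2.7]
opening: 0.415
```

Run:
```python
from h import *
o=manip.get_obs();w=get_image('wrist');print(o['time'],o['tcp_pos'],o['opening'],o['force'],R.from_rotvec(o['ee_rot']).as_matrix().round(3).tolist())
cv2.imwrite('pics/w3.png',w['pixels']); print(proj(w,o['tcp_pos'],o))
```

```text
5.25 [ 0.46266496 -0.09782338  0.14943064] 0.4154027738018389 [ 0.70376562 -0.48625408 -2.7362408 ] [[0.01, -0.421, 0.907], [-0.001, 0.907, 0.421], [-1.0, -0.006, 0.009]]
(np.float64(253.36603790470525), np.float64(250.65841152756713))
```

View pics/w3.png

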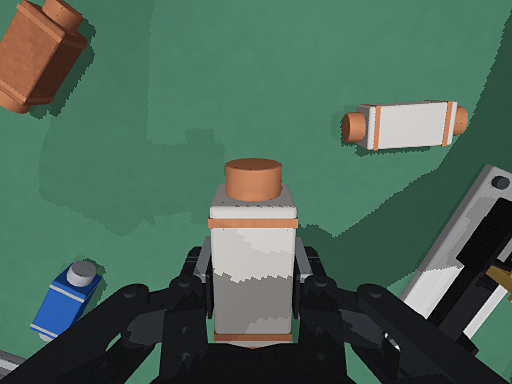

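Fuse is held, centred in the pads, its level long axis along tool z. Carry it to above the base, match the yaw, then tilt.

Emit:
drive_tool(series=[[0,0.3,0.22,0,0,0,0],[0,0.7,0.5,0,0,0,0],[0,0.7,0.5,0,0,0,0],[0,0.7,0.5,0,0,0,0],[0,0.7,0.5,0,0,0,0],[0,0.7,0.5,0,0,0,0],[0,0.7,0.5,0,0,0,0],[0,0.61,0.42,0,0,0,0],[0,0.3,0.22,0,0,0,0],[0,0,0,0.5,0,0,0],[0,0,0,1,0,0,0],[0,0,0,1,0,0,0]])

```text
time: 6.5
tcp_pos: [0.5068, 0.1629, 0.143]
ee_rot: [-0.168, 1.567, 0.166]
force: [-0.2, 0.1, -2.6]
opening: 0.409
```

Emit:
drive_tool(series=[[0,0,0,1,0,0,0],[0,0,0,0.75,0,0,0],[0,0,0,0,-0.5,0,0],[0,0,0,0,-1,0,0],[0,0,0,0,-1,0,0],[0,0,0,0,-1,0,0],[0,0,0,0,-0.5,0,0],[0,0,0,0,0,0,0],[0,0,0,0,0,0,0]])

```text
time: 7.4
tcp_pos: [0.5073, 0.1636, 0.1436]
ee_rot: [-0.041, 1.223, 0.056]
force: [0.6, 0.9, -2.2]
opening: 0.413
```

```bash
cat >> h.py <<'E'
S=np.array([.4872,.162,.048]);SX=np.array([-np.cos(np.radians(3.6)),-np.sin(np.radians(3.6)),0]);SZ=np.array([0,0,1.]);SY=np.cross(SZ,SX)
FC=np.array([-.0125,0,-.0005])
def status(tgt=None):
    o=manip.get_obs();M=R.from_rotvec(o['ee_rot']).as_matrix();C=np.array(o['tcp_pos'])+M@FC;d=C-S
    z=M[:,2];print('t',o['time'],'C seat mm',(np.array([d@SX,d@SY,d@SZ])*1e3).round(1),'tilt',np.degrees(np.arcsin(z[2])).round(2),'yaw',np.degrees(np.arctan2(z[1],z[0])).round(2),'roll',np.degrees(np.arcsin(M[2,1])).round(2),'F',np.round(o['force'],1),'op',round(o['opening'],3))
    if tgt is not None:
        w=S+SX*tgt[0]/1e3+SY*tgt[1]/1e3+SZ*tgt[2]/1e3-C;print('units tool xyz',(M.T@w/.04).round(2))
E
python3 - <<'E'
from h import *
status((-20,0,60));status((-20,0,16))
E
```

```text
t 7.4 C seat mm [-15.5  -0.3 107.2] tilt 19.89 yaw 3.73 roll -0.06 F [ 0.6  0.9 -2.2] op 0.413
units tool xyz [ 1.15 -0.01 -0.3 ]
t 7.4 C seat mm [-15.5  -0.3 107.2] tilt 19.89 yaw 3.73 roll -0.06 F [ 0.6  0.9 -2.2] op 0.413
units tool xyz [ 2.18 -0.01 -0.67]
```

Emit:
drive_tool(series=[[0.3,0,-0.09,0,0,0,0],[0.5,0,-0.14,0,0,0,0],[0.5,0,-0.14,0,0,0,0],[0.4,0,-0.11,0,0,0,0],[0.3,0,-0.09,0,0,0,0],[0.2,0,-0.05,0,0,0,0],[0,0,0,0,0,0,0]])

```text
time: 8.1
tcp_pos: [0.5141, 0.1614, 0.0629]
ee_rot: [-0.044, 1.224, 0.05]
force: [-0.3, 0.1, -2.4]
opening: 0.41
```

Run:
```python
from h import *
status((8,0,15))
a=get_image('scene')
cr=cv2.resize(a['pixels'][110:200,205:325],None,fx=6,fy=6,interpolation=cv2.INTER_CUBIC);cv2.imwrite('pics/s4.png',cr)
```

```text
t 8.1 C seat mm [-22.1   2.2  26.5] tilt 19.83 yaw 3.68 roll -0.38 F [-0.3  0.1 -2.4] op 0.41
units tool xyz [ 0.01  0.06 -0.8 ]
```

View pics/s4.png

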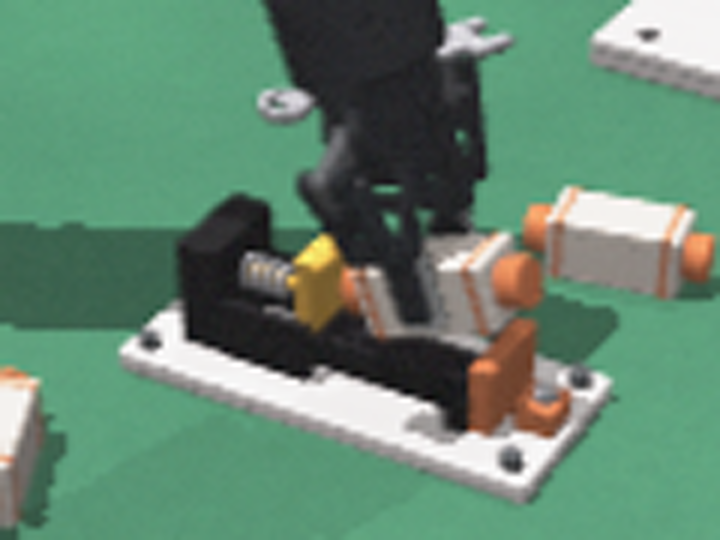

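The fuse is tilted with its low cap just in front of the brass and its high end above the copper. It stopped 10 mm high, so I'll correct that.

Emit:
drive_tool(series=[[0.12,0.03,-0.05,0,0,0,0],[0.13,0.03,-0.04,0,0,0,0],[0,0,0,0,0,0,0]])

```text
time: 8.45
tcp_pos: [0.5139, 0.1648, 0.0534]
ee_rot: [-0.044, 1.222, 0.052]
force: [-0.3, 0.3, -2.7]
opening: 0.41
```

Run:
```python
from h import *
status((8,0,15))
```

```text
t 8.45 C seat mm [-22.1  -1.2  17. ] tilt 19.94 yaw 3.76 roll -0.35 F [-0.3  0.3 -2.7] op 0.41
units tool xyz [-0.21 -0.03 -0.72]
```

Emit:
drive_tool(series=[[-0.04,-0.02,-0.14,0,0,0,0],[-0.04,-0.01,-0.14,0,0,0,0],[-0.04,0,-0.14,0,0,0,0],[-0.04,0,-0.14,0,0,0,0],[-0.05,0,-0.16,0,0,0,0],[0,0,0,0,0,0,0]])

```text
time: 9.05
tcp_pos: [0.4863, 0.1618, 0.0533]
ee_rot: [-0.044, 1.218, 0.051]
force: [7.9, -0.9, -1.5]
opening: 0.41
```

Run:
```python
from h import *
status((8,0,14))
```

```text
t 9.05 C seat mm [ 5.7  0.1 16.8] tilt 20.2 yaw 3.72 roll -0.37 F [ 7.9 -0.9 -1.5] op 0.41
units tool xyz [ 0.05  0.   -0.08]
```

Force 7.9 N gives about 16 mm of travel, which agrees with the geometry. Now tipping down in steps.

Emit:
drive_tool(series=[[0.05,0,-0.07,0,0,0,0],[0.035,0,-0.027,0,0.5,0,0],[0.035,0,-0.027,0,0.5,0,0],[0.035,0,-0.023,0,0.5,0,0],[0.035,0,-0.023,0,0.5,0,0],[0,0,0,0,0,0,0]])

```text
time: 9.65
tcp_pos: [0.4852, 0.161, 0.0446]
ee_rot: [-0.045, 1.374, 0.046]
force: [6.9, -1.3, 0.6]
opening: 0.409
```

Run:
```python
from h import *
status((7.5,0,8))
```

```text
t 9.65 C seat mm [5.  0.8 8.8] tilt 11.26 yaw 3.46 roll -0.3 F [ 6.9 -1.3  0.6] op 0.409
units tool xyz [ 0.01  0.02 -0.07]
```

Emit:
drive_tool(series=[[0.02,0.02,-0.07,0,0.3,0,0],[0.035,0,-0.025,0,0.5,0,0],[0.035,0,-0.025,0,0.5,0,0],[0.035,0,-0.02,0,0.5,0,0],[0.035,0,-0.02,0,0.4,0,0],[0,0,0,0,0,0,0]])

```text
time: 10.25
tcp_pos: [0.4794, 0.1613, 0.0365]
ee_rot: [-0.051, 1.565, 0.043]
force: [7.5, -0.3, -5.2]
opening: 0.412
```

Run:
```python
from h import *
status((5,0,0))
```

```text
t 10.25 C seat mm [8.4 0.2 1. ] tilt 0.27 yaw 3.46 roll -0.3 F [ 7.5 -0.3 -5.2] op 0.412
units tool xyz [0.03 0.01 0.09]
```

Emit:
drive_tool(series=[[0.03,0,0.05,0,0.05,0,0],[0.01,0,0.05,0,0,0,0],[0,0,0.05,0,0,0,0],[0,0,0,0,0,0,0]])

```text
time: 10.65
tcp_pos: [0.4833, 0.1618, 0.0356]
ee_rot: [-0.055, 1.571, 0.043]
force: [2.7, -0.9, 6.7]
opening: 0.412
```

Run:
```python
from h import *
status((0,0,0))
a=get_image('scene');b=get_image('top')
c1=cv2.resize(a['pixels'][110:200,205:325],None,fx=5,fy=5,interpolation=cv2.INTER_CUBIC);cv2.imwrite('pics/s5.png',c1)
```

```text
t 10.65 C seat mm [ 4.4 -0.1  0.1] tilt -0.05 yaw 3.58 roll -0.41 F [ 2.7 -0.9  6.7] op 0.412
units tool xyz [ 0.   -0.    0.11]
```

View pics/s5.png

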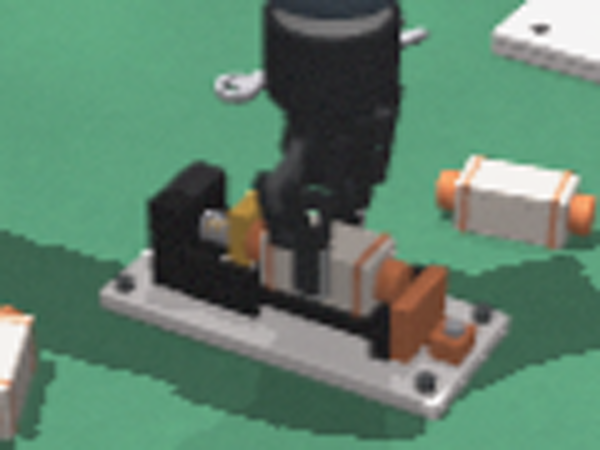

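The fuse lies level on the rail (up-force 6.7 N), inside the copper plate. Ease it back toward the fixed contact, then release and retreat upwards.

Emit:
drive_tool(series=[[0,0,0.04,0,0,0,0],[0,0,0.03,0,0,0,0],[0,0,0,0,0,0,0],[0,0,0,0,0,0,0.6],[0,0,0,0,0,0,0.8],[0,0,0,0,0,0,0.9],[0,0,0,0,0,0,0.9],[0,0,0,0,0,0,0.9]])

```text
time: 11.55
tcp_pos: [0.4831, 0.1615, 0.0337]
ee_rot: [-0.056, 1.575, 0.043]
force: [0.5, -0.8, -0.8]
opening: 0.901
```

Emit:
drive_tool(series=[[-0.2,0,0,0,0,0,0.9],[-0.5,0,0,0,0,0,0.9],[-0.8,0,0,0,0,0,0.9],[-0.8,0,0,0,0,0,0.9],[-0.8,0,0,0,0,0,0.9],[0,0,0,0,0,0,0.9],[0,0,0,0,0,0,0.9]])

```text
time: 12.25
tcp_pos: [0.4841, 0.1625, 0.1585]
ee_rot: [-0.056, 1.573, 0.042]
force: [0.6, -0.1, -0.1]
opening: 0.899
```

Run:
```python
from h import *
status()
o=manip.get_obs();w=get_image('wrist');a=get_image('scene')
c1=cv2.resize(a['pixels'][125:200,210:310],(533,400),interpolation=cv2.INTER_CUBIC)
c2=cv2.resize(w['pixels'][40:300,170:340],(262,400))
cv2.imwrite('pics/f6.png',np.hstack([c1,c2]))
hsv=cv2.cvtColor(w['pixels'],cv2.COLOR_BGR2HSV).astype(int)
print(o['tcp_pos'],[ (v,*w['pixels'][v,252].tolist()) for v in range(120,300,4)])
```

```text
t 12.25 C seat mm [  3.5  -0.8 123. ] tilt -0.18 yaw 3.58 roll -0.5 F [ 0.6 -0.1 -0.1] op 0.899
[0.48413565 0.16253333 0.15846431] [(120, 56, 119, 147), (124, 63, 119, 145), (128, 34, 68, 85), (132, 70, 133, 161), (136, 73, 136, 164), (140, 72, 132, 161), (144, 69, 127, 156), (148, 65, 97, 145), (152, 66, 94, 145), (156, 98, 101, 101), (160, 155, 157, 160), (164, 65, 93, 151), (168, 164, 163, 159), (172, 152, 156, 158), (176, 151, 154, 157), (180, 151, 153, 156), (184, 152, 153, 156), (188, 151, 154, 157), (192, 151, 153, 156), (196, 149, 153, 155), (200, 149, 152, 155), (204, 129, 131, 133), (208, 133, 136, 138), (212, 133, 136, 137), (216, 132, 135, 137), (220, 132, 134, 137), (224, 133, 135, 137), (228, 142, 142, 138), (232, 53, 77, 129), (236, 138, 139, 137), (240, 66, 93, 148), (244, 65, 92, 145), (248, 62, 87, 139), (252, 63, 90, 140), (256, 108, 102, 97), (260, 129, 124, 121), (264, 124, 121, 119), (268, 109, 136, 80), (272, 111, 136, 82), (276, 110, 137, 83), (280, 110, 135, 81), (284, 111, 135, 82), (288, 111, 137, 84), (292, 111, 137, 84), (296, 110, 136, 82)]
```

View pics/f6.png

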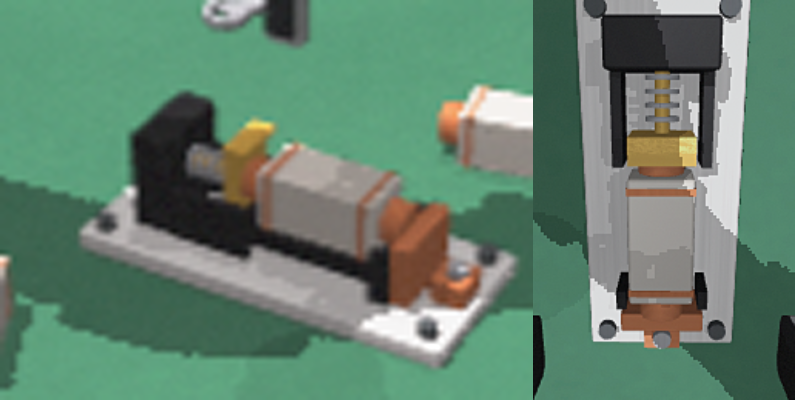

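The fuse lies level under the lip and against the copper, with the robot clear. A quick numeric check before handing in.

Run:
```python
from h import *
o=manip.get_obs();w=get_image('wrist');b=get_image('top')
p=w['pixels'].astype(int)
sat=p[:,252].max(1)-p[:,252].min(1)
print('sat',[(v,sat[v]) for v in range(142,170)],[(v,sat[v]) for v in range(226,258)])
f=lambda v,z:round(float((ray(w,(252,v),z,o)-S)@SX)*1e3,1)
print('lip tip X',f(146.5,.072),'bands',f(164,.066),f(232,.066),'copper inner',f(241,.05),f(244,.05))
```

```text
sat [(142, np.int64(86)), (143, np.int64(88)), (144, np.int64(87)), (145, np.int64(88)), (146, np.int64(86)), (147, np.int64(87)), (148, np.int64(88)), (149, np.int64(89)), (150, np.int64(80)), (151, np.int64(77)), (152, np.int64(79)), (153, np.int64(80)), (154, np.int64(79)), (155, np.int64(83)), (156, np.int64(81)), (157, np.int64(8)), (158, np.int64(4)), (159, np.int64(7)), (160, np.int64(5)), (161, np.int64(6)), (162, np.int64(6)), (163, np.int64(2)), (164, np.int64(8)), (165, np.int64(97)), (166, np.int64(87)), (167, np.int64(85)), (168, np.int64(87)), (169, np.int64(62))] [(226, np.int64(5)), (227, np.int64(4)), (228, np.int64(5)), (229, np.int64(4)), (230, np.int64(2)), (231, np.int64(55)), (232, np.int64(79)), (233, np.int64(76)), (234, np.int64(78)), (235, np.int64(54)), (236, np.int64(5)), (237, np.int64(3)), (238, np.int64(2)), (239, np.int64(20)), (240, np.int64(92)), (241, np.int64(85)), (242, np.int64(82)), (243, np.int64(79)), (244, np.int64(82)), (245, np.int64(78)), (246, np.int64(77)), (247, np.int64(78)), (248, np.int64(80)), (249, np.int64(76)), (250, np.int64(78)), (251, np.int64(77)), (252, np.int64(77)), (253, np.int64(79)), (254, np.int64(79)), (255, np.int64(79)), (256, np.int64(84)), (257, np.int64(28))]
lip tip X 46.6 bands 31.7 -27.9 copper inner -44.6 -47.6
```

```bash
python3 -c "
from h import *
print(sign_off())"
```

```text
the job is handed in; nothing more can be done
None
```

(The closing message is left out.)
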